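# Set up a rack blank for marking out

### The job

Get the new lid-rack board ready for marking out. Gather every wooden off-cut onto the steel tip tray, and once all of them are on it, lift the tray by its handle so that they slide into the bin together, and lower it flat again. Then turn both turnbuttons a quarter turn so that they lie across the board's ends, and finally lay the straightedge flat on the jig's ledge with the edge of its blade flush along the board's front edge, within the board's length, leaving the other things on the counter where they are.

Things in the scene. Friction and masses are not known exactly. Their poses are not given: they have to be found in the camera images.
- jig: fixed plywood marking jig on the counter, 200 (x) x 262 (y) x 12 mm base; origin under its centre, on the counter; x points away from the robot, z up. Its top (12 mm high) is bare from x = -100 to x = -25 mm: the ledge. Behind lies the board, between two side fences (24 mm wide, y = +-107 to +-131 mm) and a rear fence (front face at x = +86 mm); fence tops 31 mm above the counter
- board: loose wooden board, 110 (x) x 210 (y) x 18 mm, 350 g, three dark slots drawn on it, lying in the jig against the rear fence; origin at the centre of its underside, axes as the jig's; its front edge is at its own x = -55 mm, where it stands 18 mm above the ledge; its top is 30 mm above the counter
- offcut1: wooden off-cut, 40 (x) x 22 (y) x 20 (z) mm, 30 g, loose, square ended; starts flat on the board; origin at the centre of its underside; may be absent
- offcut2: wooden off-cut, 40 (x) x 22 (y) x 20 (z) mm, 30 g, loose, square ended; starts flat on the board; origin at the centre of its underside; may be absent
- offcut3: wooden off-cut, 40 (x) x 22 (y) x 20 (z) mm, 30 g, loose, with one round end (+x); starts flat on the board; origin at the centre of its underside; may be absent
- offcut4: wooden off-cut, 40 (x) x 22 (y) x 20 (z) mm, 30 g, loose, with one round end (+x); starts flat on the board; origin at the centre of its underside; may be absent
- offcut5: wooden off-cut, 40 (x) x 22 (y) x 20 (z) mm, 30 g, loose, square ended; starts flat on the jig's ledge; origin at the centre of its underside; may be absent
- tip_tray (a joint): tilt of the steel tip tray, rad: 0 = flat on its stop, grows as its handle end (towards the robot) is lifted, stop at 1.25. 160 mm wide, 24 mm walls on three sides, open at the hinge end, where pieces slide off over the bin's near wall, starting somewhere between 0.6 and 1.0. 400 g; it falls back when let go, so carry it down
- tray_handle (a point): middle of the tray's handle: a black round bar, 10 mm thick and 90 mm long along the tray's y (84 mm clear between its end struts), 185 mm from the hinge and 12 mm above the hinge line when flat (84 mm above the counter), 45 mm of open space between it and the tray's end wall. It may turn between the fingers; axes are the tray's (x towards the bin)
- tray_mid (a point): middle of the tray's floor (upper surface), 74 mm above the counter when flat; inside, the floor runs 66 mm towards the handle, about 75 mm towards the bin and 76 mm to each side; x towards the bin, along the tray
- tray_hinge (a point): middle of the tray's hinge line, fixed, 72 mm above the counter; its y axis is the hinge axis, x points to the bin
- bin_mid (a point): middle of the inner floor of the white bin beyond the tray, 5 mm above the counter; the bin is 121 (x) x 172 (y) mm inside; walls 100 mm high above the counter (66 mm on the tray's side); x points away from the tray
- button_left (a joint): angle of the turnbutton on the jig's left (+y) fence, rad: 0 = lies along the fence (jig x), off the board; positive counter-clockwise seen from above; 1.57 = straight across the board's end; stops at 0 and 1.65; stays where left (about 0.04 N m of friction)
- button_right (a joint): the same for the turnbutton on the right (-y) fence, also counter-clockwise positive
- button_left_grip (a point): middle of the left turnbutton's upright wing, on its pivot, 52 mm above the counter. Turnbutton: aluminium bar 76 (along its x) x 14 x 8 mm, its underside 32 mm above the counter, with a wing on top 40 long (x) x 10 wide (y) x 20 mm high, top 60 mm above the counter; x is along the bar and turns with it
- button_right_grip (a point): the same for the right turnbutton
- straightedge: loose aluminium L-section straightedge, 180 mm long (y), 250 g: blade 50 mm wide (x -25 to +25) and 6 mm thick, whose front edge (x = +25 mm, with graduations) goes against the board; at its rear an upright grip flange 10 mm thick (x -25 to -15), 34 mm high overall. Starts flat right of the jig, flange up; origin at the centre of its underside. Laid, its x agrees with the board's
- edge_grip (a point): middle of the straightedge's grip flange, 24 mm above its underside, 20 mm behind its origin; near its centre of mass
- edge_left (a point): on the straightedge's blade front edge, 85 mm to the left (+y) of its middle, 3 mm above its underside
- edge_right (a point): the same, 85 mm to the right
- seal_ring: bystander: flat black silicone ring, 80 mm across, 8 mm high
- screwdriver: bystander: red-handled screwdriver lying on the counter; origin under its middle
- tweezers: bystander: steel tweezers, about 110 mm long, 8 mm high
- dish: bystander: small round ceramic dish, 84 mm across, 28 mm high
Things that resemble listed ones, but are neither listed nor needed, are in the scene too. What is shaped like the offcut2 but purple is not meant.

How it is judged (in metres and radians):
On the way, in this order (a step that is already met when the one before it is completed fails the run):
1. every off-cut is on the flat tray together (x of offcut1 in the frame of tray_mid between -0.07 and 0.078 m and y of offcut1 in the frame of tray_mid between -0.08 and 0.08 m and z of offcut1 in the frame of tray_mid between -0.006 and 0.045 m and x of offcut2 in the frame of tray_mid between -0.07 and 0.078 m and y of offcut2 in the frame of tray_mid between -0.08 and 0.08 m and z of offcut2 in the frame of tray_mid between -0.006 and 0.045 m and x of offcut3 in the frame of tray_mid between -0.07 and 0.078 m and y of offcut3 in the frame of tray_mid between -0.08 and 0.08 m and z of offcut3 in the frame of tray_mid between -0.006 and 0.045 m and x of offcut4 in the frame of tray_mid between -0.07 and 0.078 m and y of offcut4 in the frame of tray_mid between -0.08 and 0.08 m and z of offcut4 in the frame of tray_mid between -0.006 and 0.045 m and x of offcut5 in the frame of tray_mid between -0.07 and 0.078 m and y of offcut5 in the frame of tray_mid between -0.08 and 0.08 m and z of offcut5 in the frame of tray_mid between -0.006 and 0.045 m and value of joint tip_tray below 0.08 rad), for 0.2 s.
2. the tray is tipped up by more than 0.6 rad (value of joint tip_tray above 0.6 rad), for 0.1 s.
3. every off-cut is in the bin and the tray is flat again (x of offcut1 in the frame of bin_mid between -0.062 and 0.062 m and y of offcut1 in the frame of bin_mid between -0.089 and 0.089 m and z of offcut1 in the frame of bin_mid between -0.006 and 0.062 m and x of offcut2 in the frame of bin_mid between -0.062 and 0.062 m and y of offcut2 in the frame of bin_mid between -0.089 and 0.089 m and z of offcut2 in the frame of bin_mid between -0.006 and 0.062 m and x of offcut3 in the frame of bin_mid between -0.062 and 0.062 m and y of offcut3 in the frame of bin_mid between -0.089 and 0.089 m and z of offcut3 in the frame of bin_mid between -0.006 and 0.062 m and x of offcut4 in the frame of bin_mid between -0.062 and 0.062 m and y of offcut4 in the frame of bin_mid between -0.089 and 0.089 m and z of offcut4 in the frame of bin_mid between -0.006 and 0.062 m and x of offcut5 in the frame of bin_mid between -0.062 and 0.062 m and y of offcut5 in the frame of bin_mid between -0.089 and 0.089 m and z of offcut5 in the frame of bin_mid between -0.006 and 0.062 m and value of joint tip_tray below 0.08 rad), for 0.2 s.
4. both turnbuttons lie across the board (value of joint each of button_left, button_right above 1.35 rad), for 0.2 s.
5. the straightedge lies flush along the board's front edge (x of edge_left in the frame of board between -0.0585 and -0.052 m and z of edge_left in the frame of board between -0.003 and 0.009 m and y of edge_left in the frame of board between -0.112 and 0.112 m and x of edge_right in the frame of board between -0.0585 and -0.052 m and z of edge_right in the frame of board between -0.003 and 0.009 m and y of edge_right in the frame of board between -0.112 and 0.112 m and angle between straightedge's own z axis and vertical below 0.06 rad and linear speed of straightedge below 0.02 m/s), for 0.2 s.
At the end, for the whole second after the job is handed in: all off-cuts in the bin, tray flat (under 0.08 rad), both turnbuttons past 1.35 rad, the board in its place in the jig, and the straightedge flat on the ledge at rest with both ends of its blade edge within 3.5 mm of the board's front edge and not past the board's ends by more than 10 mm (all of step 3 and all of step 4 and all of step 5 and x of board in the frame of jig between 0.02 and 0.036 m and z of board in the frame of jig between 0.006 and 0.016 m); the robot touches nothing.
It fails at once if a bystander is shifted by more than 40 mm (distance of any of seal_ring, screwdriver, tweezers, dish from where it was at the start of the episode above 0.04 m).
Of offcut1, offcut2, offcut3, offcut4, offcut5 only 3 to 5 are there at a start; the rules pass over those that are not, and their reading is None.
At some moment in a run one of straightedge, offcut1, offcut2, offcut3, offcut4, offcut5 may be knocked a few centimetres aside while the robot is not near it.
Once in a run the grip may slacken for a moment while it holds something.
It also fails if it takes over 210 s, if anything falls off the work surface, if the arm or the gripper's body presses on something with over 40 N, if the wrist force passes 120 N, or if a joint passes its speed limit or range.

### The arm

A 7-joint arm with a two-finger parallel gripper is mounted at the origin on the work surface. World frame = base frame: x ahead of the robot, y to its left, z up, the work surface at z = 0. Lengths are in mm, angles in rad, forces in N, time in s.
With the tool pointing down it reaches from about 400 to 875 mm from the base axis. Payload 19.3 kg.
Tool frame: the origin (TCP) lies at the very end of the fingers, on their centre line; the grasp point (between the pads) lies 19 mm behind it (grip_point_offset is the z of the grasp point in the tool frame, in mm); z points along the fingers, y is the line along which they close (so a half turn about z gives the same grasp; the last joint's range is limited). The gripper opens to 85 mm and grips with 20 to 120 N. Pads are 22 mm wide; open, the fingers measure 114 mm over their backs; the gripper's body (76 mm by 85 mm) begins 54 mm behind the grasp point. The pads swing forward as they close: fully open they stand 13 mm farther back than shut.
Start: joints at [-1.38, 0.521, -0.036, 1.599, 0.021, 1.021, -0.113], TCP at [161.178, 603.851, 231.291] pointing down, gripper open.
Joint ranges: [-2.91, 2.91], [-0.3, 2.13], [-1.5, 1.42], [0.17, 2.43], [-1.26, 4.41], [0.16, 1.93], [-2.52, 2.52]. Speed limits (rad/s): [1.89, 1.89, 2.39, 2.39, 3.01, 3.01, 3.01].

### API

Orientations are given as a 3x3 rotation matrix whose columns are the frame's x, y, z axes.
In Python, from workcell import movep, movel, goto_joints, open_gripper, clamp, wait, inverse_kinematics, read_state, camera, PlanningError, finish_job, grip_point_offset gives the robot as it stands. Calls block until the motion is done:
- movep(position, orientation): joint-space move of the TCP to a pose.
- movel(position, frame=None, max_speed=150, guard=None): straight line of the TCP; frame=None keeps the orientation; max_speed is the mean speed in mm/s. With guard (N) it stops when the force on the tool has changed by that much, and returns True; else False.
- goto_joints(angles): joint-space move.
- open_gripper() and clamp(): open the fingers fully, or close them until they stop; the grip force is fixed at half the most.
- wait(seconds).
- inverse_kinematics(position, orientation): joint angles nearest the present ones, or None.
- read_state(): the state.
- camera(name): name is "side" or "top"; returns a dict with "image" (480x640x3 uint8, blue, green, red), "range_z" (480x640 float32, mm along the optical axis (not along the pixel's ray), 0 where there is no reading), "fx", "fy", "cx", "cy" (pixels), "cam_to_world" (4x4, takes a point from camera to world coordinates). Camera axes: x right, y up, looking along -z (the intrinsics and any distortion apply to the point x, -y, -z); pixel columns grow to the right and rows downward; lengths in mm; the calibration is good to about 2 mm. A picture is of the moment at which its call begins.
A pose or a line that the arm cannot do raises PlanningError and nothing moves.
- finish_job(): hands the job in; it is judged then, once.
The state is a dict: "time": time; "qpos": joint angles; "qvel": joint speeds; "joint_efforts": joint torques, N m; "eef_pos": TCP position; "tool_rot": TCP orientation; "ft_force": force on the tool from outside, world axes, zero at the start; "torque": the same for the moment, N m; "finger_gap": finger opening in mm; "gripper_force": force on a finger pad.
Only numpy, scipy, OpenCV 4.12 (cv2) and the standard library are available. Lean on these libraries where they do the work, as an engineer would, in place of code of your own. Each camera call takes 0.05 s, during which the arm holds its last target. There are 200 camera calls.

## Working session

There is one attempt and no reset: what is moved stays moved. The work goes in short steps, each a Python script; the robot and the scene stay as the last script left them, time stands still between calls to the robot, and variables do not carry over. Pictures are saved under pics/ and viewed, at most 14 in all, crops included, and the job is handed in when it is done.

```bash
mkdir -p pics; ls; python3 - <<'E'
from workcell import *
import cv2,numpy as np
s=read_state();print(s['time'],s['finger_gap'],s['tool_rot'],grip_point_offset)
for n in('top','side'):
    c=camera(n);cv2.imwrite(f'pics/{n}0.png',c['image']);np.savez(f'/tmp/{n}0.npz',**c)
    print(n,c['fx'],c['fy'],c['cx'],c['cy'],c['cam_to_world'].round(3).tolist(),{k:v for k,v in c.items() if k not in('image','range_z','cam_to_world')})
E
```

```text
pics
0.0 85.50479226721664 [[-9.66176714e-01  2.57880823e-01 -1.94608354e-04]
 [ 2.57880883e-01  9.66176154e-01 -1.04339587e-03]
 [-8.10458342e-05 -1.05829057e-03 -9.99999437e-01]] -18.700000000000003
top 444.5678823555994 444.5678823555994 323.0050019079385 244.72122684938128 [[0.022, 0.984, -0.176, 404.417], [-1.0, 0.019, -0.02, -43.05], [-0.016, 0.177, 0.984, 991.598], [0.0, 0.0, 0.0, 1.0]] {'fx': 444.5678823555994, 'fy': 444.5678823555994, 'cx': 323.0050019079385, 'cy': 244.72122684938128}
side 471.73152765559 471.73152765559 319.6476562534533 236.69580222247336 [[0.986, 0.083, -0.142, 420.137], [-0.163, 0.583, -0.796, -766.407], [0.016, 0.808, 0.589, 618.367], [0.0, 0.0, 0.0, 1.0]] {'fx': 471.73152765559, 'fy': 471.73152765559, 'cx': 319.6476562534533, 'cy': 236.69580222247336}
```

View pics/top0.png

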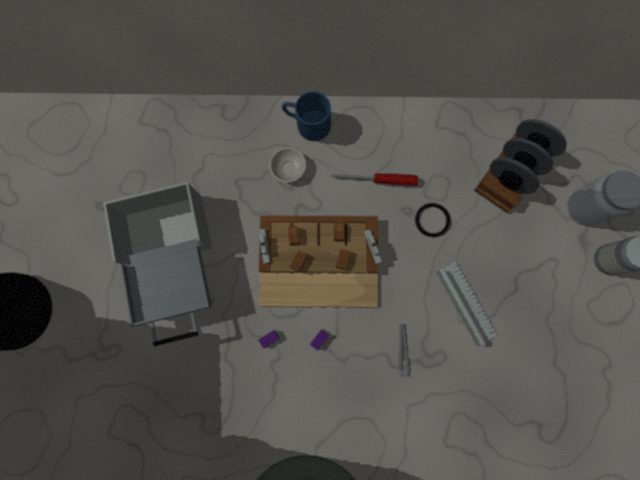

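View pics/side0.png

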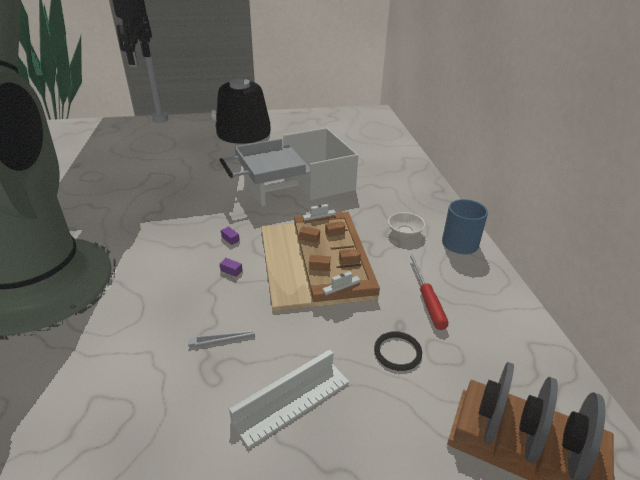

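The top view shows four brown off-cuts on the board at (294,235), (340,232), (299,262) and (345,259). The turnbuttons are at (264,245) and (372,245), the straightedge at (466,304), the tray floor at (166,282), its handle at (176,339), and the bin at (155,228). The two purple decoys sit at (270,339) and (320,340).

```bash
cat > h.py <<'E'
from workcell import *
import cv2,numpy as np
def cloud(c):
    """world point for each pixel from the range image"""
    z=c['range_z'].astype(float);v,u=np.mgrid[:480,:640]
    P=np.stack([(u-c['cx'])/c['fx']*z,-(v-c['cy'])/c['fy']*z,-z,np.ones_like(z)],-1)@c['cam_to_world'].T
    P=P[...,:3];P[z==0]=np.nan;return P
def onplane(c,uv,h):
    uv=np.atleast_2d(np.asarray(uv,float));M=c['cam_to_world']
    d=np.stack([(uv[:,0]-c['cx'])/c['fx'],-(uv[:,1]-c['cy'])/c['fy'],-np.ones(len(uv))],-1)@M[:3,:3].T
    o=M[:3,3];return (o+d*((h-o[2])/d[:,2])[:,None])[:,:2]
def blobs(c,mask,h,amin=20):
    """min-area rects of mask blobs, pixels cast on plane z=h: (centre, long angle, long, short, n, px)"""
    n,l,st,ce=cv2.connectedComponentsWithStats(mask.astype(np.uint8));out=[]
    for i in range(1,n):
        if st[i,4]<amin:continue
        v,u=np.nonzero(l==i);X=onplane(c,np.c_[u,v],h).astype(np.float32)
        (a,(w,g),t)=cv2.minAreaRect(X);b=cv2.boxPoints((a,(w,g),t))
        e=b[1]-b[0],b[2]-b[1];e=max(e,key=np.linalg.norm);th=np.arctan2(e[1],e[0])
        th=(th+np.pi/2)%np.pi-np.pi/2
        out.append((np.array(X.mean(0)),np.array(a),th,max(w,g)+2,min(w,g)+2,st[i,4],ce[i]))
    return out
def hsv(c):return cv2.cvtColor(c['image'],cv2.COLOR_BGR2HSV)
E
python3 - <<'E'
from h import *
np.set_printoptions(precision=1,suppress=True)
for n in('top','side'):
    c=dict(np.load(f'/tmp/{n}0.npz'));P=cloud(c);H=hsv(c);z=P[...,2]
    if n=='top':
        for nm,uv in dict(counter=(230,200),ledge=(320,290),board=(318,262),off=(294,235),fence=(320,219),tray=(166,282),bin=(150,235),purple=(270,339)).items():
            print(nm,P[uv[1],uv[0]],H[uv[1],uv[0]])
    box=(P[...,0]>300)&(P[...,0]<800)
    br=(H[...,0]<16)&(H[...,1]>90)
    for nm,m,h in(('off',br&(z>43)&(z<60),50),('butt',(H[...,1]<60)&(z>50)&(z<68)&(P[...,1]<100)&(P[...,1]>-200),60),
      ('offpurple',(H[...,0]>125)&(H[...,0]<160)&(H[...,1]>90),20),('wood',(H[...,0]<25)&(H[...,1]>60)&(P[...,1]>-220)&(z>5)&(z<40),20)):
        for b in blobs(c,m&box,h):print(n,nm,b)
    np.save(f'/tmp/P{n}.npy',P)
c=dict(np.load('/tmp/top0.npz'));I=cv2.resize(c['image'][200:350,90:500],None,fx=1.95,fy=1.95,interpolation=cv2.INTER_CUBIC)
cv2.imwrite('pics/t1.png',cv2.convertScaleAbs(I,alpha=1.8))
E
```

```text
counter [682.3 193.8   2.8] [25 21 73]
ledge [478.5 -19.1  12.6] [ 20  99 118]
board [538.3 -13.7  28.3] [ 18 108  92]
off [592.5  38.7  53.3] [ 13 157  83]
fence [634.2 -15.9  31. ] [ 13 160  78]
tray [484.1 300.9  71.2] [102  14  91]
bin [595.9 371.1   5.6] [30  7 71]
purple [370.9  85.6  19.4] [136 154  83]
top off (array([ 704.3, -411.4], dtype=float32), array([ 704.6, -412. ]), np.float32(0.96800244), 89.0433349609375, 32.86819648742676, np.int32(442), array([501.3, 188.9]))
top off (array([605.5, -56.9], dtype=float32), array([606. , -57.1]), np.float32(0.01748681), 41.8208122253418, 21.520336151123047, np.int32(178), array([338.5, 230.2]))
top off (array([595.4,  40.7], dtype=float32), array([596. ,  40.6]), np.float32(0.17458677), 42.37040328979492, 23.734159469604492, np.int32(174), array([293.3, 234. ]))
top off (array([543.5, -67.7], dtype=float32), array([543.8, -68. ]), np.float32(-0.30224085), 42.33566665649414, 23.615854263305664, np.int32(185), array([343. , 258.7]))
top off (array([537.8,  27.9], dtype=float32), array([537.8,  27.8]), np.float32(-0.48850262), 40.9744
[... 2673 characters left out ...]
de offpurple (array([373.4,  74.7], dtype=float32), array([373.5,  75.1]), np.float32(-1.0216254), 59.3104133605957, 32.346351623535156, np.int32(192), array([229.8, 235.3]))
side offpurple (array([372.8, -31.7], dtype=float32), array([373.5, -32.7]), np.float32(-0.60533404), 49.475521087646484, 37.22945785522461, np.int32(228), array([230.1, 266.6]))
side wood (array([539., -40.], dtype=float32), array([545.2, -15.5]), np.float32(-1.5603095), 297.0758361816406, 206.67897033691406, np.int32(7286), array([314.1, 263.3]))
side wood (array([ 733.3, -179.8], dtype=float32), array([ 733.7, -179.5]), np.float32(1.5082117), 92.73921203613281, 29.91596794128418, np.int32(446), array([430.8, 299.9]))
```

View pics/t1.png

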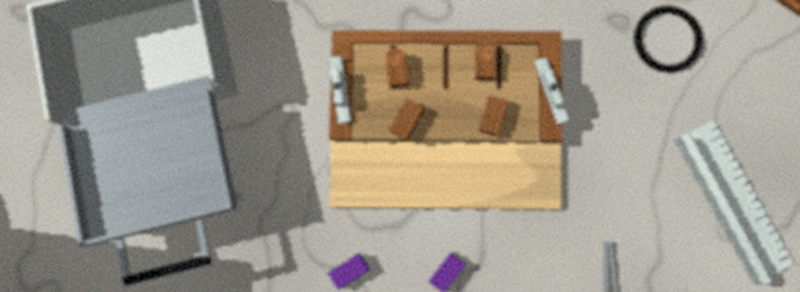

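The crop confirms four off-cuts on the board and none on the ledge. The left turnbutton lies at about 0 rad and the right one at about 0.38 rad. The straightedge's graduated edge faces up and right, and the tray is yawed slightly. Next I measure the tray, handle, bin, straightedge and buttons.

```bash
python3 - <<'E'
from h import *
np.set_printoptions(precision=1,suppress=True)
c=dict(np.load('/tmp/top0.npz'));P=cloud(c);H=hsv(c);x,y,z=P[...,0],P[...,1],P[...,2]
R=(x>300)&(x<720)&(y>180)&(y<460)
v,u=np.mgrid[:480,:640]; px=(u>140)&(u<215)&(v>315)&(v<350)
for nm,m,h in(('handle',px&(H[...,2]<35),89),('floor',R&(z>66)&(z<80)&(x<560),74),('traywall',R&(z>86)&(z<104)&(x<540),98),('binwall',R&(z>92)&(z<108)&(x>530),100),
  ('flange',(y<-200)&(y>-420)&(x<620)&(x>380)&(z>26)&(z<42),34),('edgeall',(y<-200)&(y>-420)&(x<620)&(x>360)&(z>4.5)&(H[...,1]<60),6),
  ('board',(y<120)&(y>-150)&(H[...,0]>=16)&(H[...,0]<25)&(z>22)&(z<35),30),('ledge',(y<130)&(y>-160)&(H[...,1]>60)&(z>7)&(z<18)&(x<530)&(x>410),12),
  ('fence',(y<130)&(y>-160)&(H[...,0]<16)&(H[...,1]>60)&(z>24)&(z<38)&(x>410)&(x<660),31),
  ('Lbar',(y<125)&(y>75)&(x>480)&(x<640)&(H[...,1]<70)&(z>34),40),('Lwing',(y<125)&(y>75)&(x>480)&(x<640)&(H[...,1]<70)&(z>50),60)):
    for b in blobs(c,m,h):print(nm,b[0],b[1],round(float(b[2]),3),np.array(b[3:6]),b[6])
E
```

```text
handle [370.4 267.1] [370.8 266.5] -1.306 [ 92.1  11.2 198. ] [174.7 338.3]
floor [485.8 305.1] [499.5 311.9] 0.27 [ 170.8  161.5 4778. ] [163.6 281.1]
floor [496.4 218.6] [497.7 219. ] 0.264 [129.    4.8  74. ] [205.3 276.9]
traywall [529.8 399.4] [529.9 399.1] 0.106 [21.4 12.3 45. ] [115.4 257.5]
traywall [428.1 286.6] [451.8 286.8] 0.264 [179.  165.1 918. ] [165.9 309. ]
binwall [631.8 341.7] [608.  330.8] -1.304 [184.3 131.6 655. ] [147.4 209.5]
binwall [543.  231.5] [543.4 231.5] 0.266 [29.9  6.8 34. ] [197.  252.5]
flange [ 453.2 -319.3] [ 453.5 -318.8] 0.487 [171.3  14.4 451. ] [460.7 304.2]
edgeall [ 612.8 -271.4] [ 612.4 -271. ] -1.552 [60.5 15.8 77. ] [433.3 232.8]
edgeall [ 456.5 -340. ] [ 457.1 -342. ] 0.482 [ 186.3   55.  1756. ] [466.5 303.5]
edgeall [ 383.8 -203.1] [ 384.4 -202.7] 0.102 [51.1  6.1 38. ] [404.  335.8]
board [571.4 -12.7] [573.4 -12.6] -1.562 [ 217.6  114.5 3655. ] [317.9 247. ]
ledge [480.7 -15.6] [480.9 -15.7] -1.551 [ 263.6   76.8 4061. ] [318.5 289. ]
fence [626.9 -11.9] [599.4 -14.3] -1.553 [ 263.3   89.9 1059. ] [318.2 222.2]
fence [ 539.7 -130.2] [ 549.1 -131.8] 0.083 [ 60.5  24.9 162. ] [371.5 262.2]
fence [531.3 106.5] [541.2 104.5] 0.047 [ 53.3  23.9 122. ] [262.9 264. ]
Lbar [570.3 103.8] [570.6 104.1] 0.169 [ 77.1  18.1 224. ] [264.3 245.7]
Lwing [570.7 103.4] [570.5 103.1] 0.184 [42.8 12.9 96. ] [263.2 243.9]
```

```bash
cat >> h.py <<'E'
PSI=0.265; EX=np.array([np.cos(PSI),np.sin(PSI),0]); EY=np.array([-np.sin(PSI),np.cos(PSI),0]); EZ=np.array([0,0,1.])
HANDLE=np.array([371,267,84.]); HINGE=HANDLE+185*EX; HINGE[2]=72; MID=HANDLE+112*EX; MID[2]=74
def down(th):
    """tool down, fingers closing along th+90deg (long axis of the thing at th)"""
    x=np.array([np.cos(th),np.sin(th),0]);return np.c_[x,np.cross(-EZ,x),-EZ]
def best(pos,th):
    """of the two half-turn equivalents, the one with least wrist turn"""
    o=[(abs(q[6]),t) for t in(th,th+np.pi) for q in[inverse_kinematics(np.asarray(pos,float),down(t))] if q is not None]
    return down(min(o)[1])
def traypose(theta,alpha,back=0.,sgn=1,depth=14):
    """TCP pose with the tray handle between the fingers; tray at theta, tool tilted alpha from vertical"""
    R=np.hypot(185,12);p=np.arctan2(12,185)+theta
    h=HINGE-R*np.cos(p)*EX+R*np.sin(p)*EZ
    zt=np.sin(alpha)*EX-np.cos(alpha)*EZ; xt=sgn*EY
    return h+(depth-back)*zt, np.c_[xt,np.cross(zt,xt),zt]
E
python3 - <<'E'
from h import *
np.set_printoptions(precision=2,suppress=True)
print(MID,HINGE)
for s in(1,-1):
  for a0 in(0.7,0.85,1.0):
    print(s,a0)
    for th,b in((0,80),(0,0),(.3,0),(.6,0),(.9,0),(1.15,0)):
        print(th,b,*[ (lambda q:None if q is None else np.array(q))(inverse_kinematics(*traypose(th,a,b,s))) for a in(a0-th*.9,)])
for p,t in(((MID[0],MID[1],90),PSI),((MID[0],MID[1],150),PSI),((570.5,103,44),.18),((570.5,103,44),.18+1.4),((573.5,-132,44),.38),((573.5,-132,44),1.55),((453,-319,18),.485),((474,-15,30),np.pi/2+.0127)):
    print(p,t,[None if q is None else np.array(q) for q in(inverse_kinematics(p,down(k)) for k in(t,t+np.pi,t-np.pi))])
E
```

```text
[479.09 296.33  74.  ] [549.54 315.45  72.  ]
1 0.7
0 80 None
0 0 None
0.3 0 [ 0.06  0.68 -1.27  2.36  1.51  0.93 -2.  ]
0.6 0 [-1.02  0.35  0.32  2.13 -0.07  0.54 -0.4 ]
0.9 0 [-0.86  0.47  0.27  1.8  -0.19  1.01 -0.23]
1.15 0 [-0.74  0.63  0.24  1.49 -0.23  1.37 -0.18]
1 0.85
0 80 None
0 0 None
0.3 0 None
0.6 0 [-1.13  0.32  0.37  2.24  0.12  0.34 -0.62]
0.9 0 [-0.93  0.4   0.31  1.91 -0.14  0.82 -0.28]
1.15 0 [-0.79  0.54  0.26  1.61 -0.2   1.19 -0.2 ]
1 1.0
0 80 None
0 0 None
0.3 0 None
0.6 0 [-1.65  0.48  1.01  2.36 -1.11  0.2   0.55]
0.9 0 [-1.02  0.34  0.35  2.02 -0.06  0.63 -0.38]
1.15 0 [-0.85  0.47  0.29  1.73 -0.17  1.   -0.23]
-1 0.7
0 80 None
0 0 None
0.3 0 [-0.94  0.37  0.04  2.4   1.49  0.24  1.05]
0.6 0 [-0.47  0.35 -0.36  2.1   0.37  0.6   2.31]
0.9 0 [ 0.15  0.78 -1.27  1.75  0.69  1.29  2.1 ]
1.15 0 [ 0.07  0.93 -1.28  1.44  0.62  1.61  2.2 ]
-1 0.85
0 80 None
0 0 None
0.3 0 None
0.6 0 [-0.61  0.3  -0.25  2.21  0.6   0.44  2.05]
0.9 0 [-0.38  0.41 -0.4   1.88  0.23  0.86  2.5 ]
1.15 0 [ 0.11  0.85 -1.28  1.56  0.67  1.46  2.17]
-1 1.0
0 80 None
0 0 None
0.3 0 None

[... 1159 characters left out ...]
, -0.02,  1.82,  0.02,  0.6 ,  2.06]), array([ 0.14,  0.72, -0.02,  1.82,  0.02,  0.6 ,  2.06])]
(573.5, -132, 44) 1.55 [array([-0.09,  0.75,  0.31,  1.84, -0.37,  0.61,  0.43]), array([-0.48,  1.03,  1.01,  1.86, -1.11,  0.94, -2.1 ]), array([-0.48,  1.03,  1.01,  1.86, -1.11,  0.94, -2.1 ])]
(453, -319, 18) 0.485 [array([ 0.19,  0.79,  0.45,  1.94, -0.63,  0.55, -0.01]), array([ 0.6 ,  0.73, -0.13,  1.92,  0.18,  0.51,  2.4 ]), array([ 0.6 ,  0.73, -0.13,  1.92,  0.18,  0.51,  2.4 ])]
(474, -15, 30) 1.5834963267948965 [array([-0.23,  0.65,  0.18,  2.13, -0.29,  0.39,  0.2 ]), array([-0.76,  0.97,  1.  ,  2.16, -1.26,  0.82, -2.03]), array([-0.76,  0.97,  1.  ,  2.16, -1.26,  0.82, -2.03])]
```

```bash
python3 - <<'E'
from h import *
np.set_printoptions(precision=2,suppress=True)
for s in(1,-1):
  for a0 in(0.3,.4,.5,.6):
    print(s,a0)
    for th,b in((0,70),(0,0),(.3,0),(.6,0),(.9,0),(1.2,0)):
        q=[inverse_kinematics(*traypose(th,a,b,s,10)) for a in(a0,a0-th*.6)]
        print(th,b,*[None if k is None else np.array(k) for k in q])
E
```

```text
1 0.3
0 70 [-1.24  0.32  0.4   2.38  0.22  0.22 -0.81] [-1.24  0.32  0.4   2.38  0.22  0.22 -0.81]
0 0 [-0.85  0.48 -0.03  2.37  1.33  0.19 -1.91] [-0.85  0.48 -0.03  2.37  1.33  0.19 -1.91]
0.3 0 [-1.15  0.38  0.37  2.33  0.12  0.2  -0.67] [-1.    0.41  0.27  2.19 -0.12  0.45 -0.38]
0.6 0 [-1.12  0.31  0.37  2.23  0.1   0.36 -0.61] [-0.91  0.43  0.27  1.96 -0.18  0.83 -0.26]
0.9 0 [-1.08  0.3   0.37  2.1   0.06  0.49 -0.51] [-0.8   0.53  0.25  1.69 -0.21  1.17 -0.2 ]
1.2 0 [-1.03  0.34  0.4   1.97 -0.02  0.58 -0.39] [-0.71  0.69  0.23  1.39 -0.24  1.5  -0.17]
1 0.4
0 70 None None
0 0 [ 0.03  0.85 -1.28  2.39  1.64  1.05 -2.11] [ 0.03  0.85 -1.28  2.39  1.64  1.05 -2.11]
0.3 0 [-1.06  0.36  0.2   2.39  1.18  0.17 -1.78] [-1.07  0.39  0.31  2.27 -0.01  0.31 -0.51]
0.6 0 [-1.24  0.3   0.46  2.3   0.32  0.23 -0.86] [-0.96  0.39  0.3   2.04 -0.15  0.7  -0.31]
0.9 0 [-1.14  0.27  0.41  2.18  0.23  0.37 -0.7 ] [-0.84  0.48  0.27  1.77 -0.19  1.05 -0.22]
1.2 0 [-1.08  0.31  0.41  2.05  0.11  0.45 -0.54] [-0.74  0.63  0.24  1.47 -0.22  1.38 -0.18]
1 0.5
0 70 None None
0 0 None None
0.3 0 Non
[... 1803 characters left out ...]
e [-0.74  0.36 -0.15  2.32  0.87  0.31  1.72]
0.6 0 [-0.88  0.27 -0.03  2.36  1.25  0.32  1.33] [-0.46  0.35 -0.37  2.08  0.34  0.63  2.34]
0.9 0 [-0.75  0.24 -0.1   2.23  0.91  0.37  1.75] [ 0.16  0.73 -1.27  1.79  0.71  1.23  2.08]
1.2 0 [-0.65  0.27 -0.15  2.1   0.74  0.43  1.99] [ 0.09  0.87 -1.28  1.5   0.66  1.52  2.2 ]
-1 0.6
0 70 None None
0 0 None None
0.3 0 None [-0.93  0.35  0.02  2.4   1.38  0.25  1.16]
0.6 0 [-0.67  0.29 -0.33  2.41  1.65  0.46  0.9 ] [-0.53  0.32 -0.31  2.16  0.46  0.52  2.2 ]
0.9 0 [-0.88  0.24 -0.01  2.31  1.33  0.34  1.3 ] [-0.39  0.39 -0.4   1.89  0.23  0.85  2.5 ]
1.2 0 [-0.78  0.26 -0.04  2.18  1.08  0.35  1.63] [ 0.12  0.82 -1.27  1.58  0.7   1.42  2.17]
```

```bash
cat >> h.py <<'E'
def offcuts(c=None,zlo=43,zhi=60,h=50):
    c=c or camera('top');P=cloud(c);H=hsv(c);x,y,z=np.moveaxis(P,-1,0)
    m=(H[...,0]<16)&(H[...,1]>90)&(z>zlo)&(z<zhi)&(x>400)&(x<700)&(y>-160)&(y<130)
    return [(b[1],float(b[2]),b[3],b[4]) for b in blobs(c,m,h,60)]
def say(*a):
    s=read_state();print(*a,'t=%.1f gap=%.1f F=%s pos=%s'%(s['time'],s['finger_gap'],np.round(s['ft_force'],1),np.round(s['eef_pos'],1)))
    return s
def pick(p,th,z,shift=(0,0)):
    p=np.r_[np.asarray(p,float)+shift,z];R=best(p,th)
    open_gripper() if read_state()['finger_gap']<80 else None
    movep(p+[0,0,120],R);movel(p+[0,0,25],max_speed=250);movel(p,max_speed=80)
    clamp();s=say('clamped');movel(p+[0,0,120],max_speed=250)
    return say('lifted')['finger_gap']
def place(tx,ty):
    """onto the tray at tray coordinates, block along tray x"""
    p=MID+tx*EX+ty*EY+[0,0,6.];R=best(p,PSI)
    movep(p+[0,0,90],R);say('over tray');movel(p,max_speed=150,guard=12);open_gripper();movel(p+[0,0,110],max_speed=250);say('placed')
E
python3 - <<'E'
from h import *
for b in offcuts():print(b)
g=pick((537.8,27.8),-.4885,33)
if 18<g<30: place(-42,18)
c=camera('top');cv2.imwrite('pics/a1.png',cv2.convertScaleAbs(c['image'][150:400,80:420],alpha=1.8))
for b in offcuts(c):print(b)
E
```

```text
(array([606.03631592, -57.05704498]), 0.0174868106842041, 41.82080841064453, 21.520341873168945)
(array([595.91741943,  40.65017319]), 0.15345346927642822, 42.343074798583984, 23.754268646240234)
(array([543.47503662, -67.85379028]), -0.3022412061691284, 41.62208938598633, 23.615854263305664)
(array([538.05224609,  27.54417419]), -0.47288596630096436, 42.30308532714844, 24.63487434387207)
clamped t=4.2 gap=20.3 F=[-2.1  0.7  7.7] pos=[537.8  27.8  33.4]
lifted t=4.8 gap=20.8 F=[ 0.1  0.4 -1.3] pos=[537.7  28.  153.1]
over tray t=6.0 gap=20.3 F=[ 0.8 -0.5 -0.8] pos=[434.7 301.2 169.7]
placed t=8.0 gap=85.6 F=[-0.3 -0.6 -0.5] pos=[433.8 302.7 190.4]
(array([606.03759766, -57.05305481]), 0.01748645305633545, 41.8181037902832, 21.512399673461914)
(array([595.82269287,  40.65042114]), 0.1292862892150879, 42.28974533081055, 23.98086166381836)
(array([543.49615479, -67.84719849]), -0.3022404909133911, 41.65835189819336, 23.59069061279297)
```

View pics/a1.png

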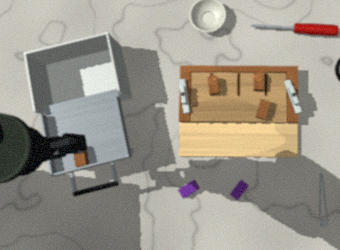

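The first off-cut, at (80,158) in the crop, is on the tray near the handle wall. Three remain on the board. I continue with a fresh look before each pick.

```bash
python3 - <<'E'
from h import *
for k,(tx,ty) in enumerate([(-42,-18),(2,0),(44,0)]):
    L=sorted(offcuts(),key=lambda b:-b[0][1]);print(len(L),L[0])
    (p,th,w,n)=L[0]
    g=pick(p,th,33,(4,-8) if p[1]>30 else (0,0))
    if not 18<g<30: print('miss');break
    place(tx,ty)
    if read_state()['finger_gap']<80: break
p=MID+[0,0,230];p[:2]=[480,100];movep(p,down(np.pi))
c=camera('top');cv2.imwrite('pics/a2.png',cv2.convertScaleAbs(c['image'][150:400,80:420],alpha=1.8,beta=0))
print(offcuts(c))
E
```

```text
3 (array([595.54119873,  40.34379959]), 0.17053687572479248, 43.34468078613281, 24.044958114624023)
clamped t=11.3 gap=20.8 F=[-1.6  0.4  5.5] pos=[599.7  32.4  33.3]
lifted t=12.0 gap=20.6 F=[ 0.3  0.9 -1. ] pos=[599.4  32.6 153.1]
over tray t=13.1 gap=21.0 F=[ 0.5  0.5 -0.1] pos=[443.9 267.  169.9]
placed t=14.7 gap=85.1 F=[-0.6  0.  -0.5] pos=[443.2 268.3 190.3]
2 (array([606.03631592, -57.05703735]), 0.0174868106842041, 41.8208122253418, 21.520336151123047)
clamped t=17.8 gap=20.6 F=[-0.9  1.1  6.3] pos=[606.2 -57.1  33.3]
lifted t=18.4 gap=20.7 F=[-0.3  0.3 -0.7] pos=[606.  -56.8 153.2]
over tray t=20.2 gap=20.4 F=[-0.  -0.1 -0.4] pos=[481.1 295.9 169.3]
placed t=22.1 gap=85.5 F=[-0.6 -0.5 -0.3] pos=[481.1 296.7 190.4]
1 (array([543.50006104, -67.86156464]), -0.3022404909133911, 41.642425537109375, 23.615856170654297)
clamped t=25.7 gap=20.3 F=[-2.4  1.2  7. ] pos=[543.6 -67.9  33.4]
lifted t=26.4 gap=20.9 F=[-0.1  0.  -0.9] pos=[543.5 -67.5 152.9]
over tray t=28.5 gap=-0.0 F=[-0.5  0.8  0.3] pos=[521.5 307.  169.3]
placed t=30.6 gap=85.6 F=[ 0.2 -0.2 -0.7] pos=[521.6 307.7 190.4]
[]
```

View pics/a2.png

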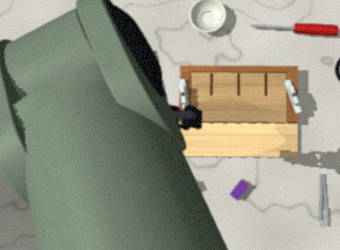

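The last off-cut was dropped in transit (gap 0) and the arm hides the tray, so I move the arm clear and look again.

```bash
python3 - <<'E'
from h import *
movep([420,-260,300],down(0));c=camera('top');d=camera('side')
np.savez('/tmp/t.npz',**c)
I=np.hstack([cv2.convertScaleAbs(c['image'][150:400,60:440],alpha=1.8),cv2.convertScaleAbs(d['image'][100:350,160:540],alpha=1.4)])
cv2.imwrite('pics/a3.png',I)
P=cloud(c);H=hsv(c);x,y,z=np.moveaxis(P,-1,0)
for b in blobs(c,(H[...,0]<16)&(H[...,1]>100)&(x>250)&(x<720)&(y>-250)&(y<480),50,60):print(b[1],b[2:5],b[5:],z[int(b[6][1]),int(b[6][0])])
E
```

```text
[600.90673828 -13.42385101] (np.float32(-1.5529147), 256.4532775878906, 72.8331298828125) (np.int32(1027), array([317.13242454, 222.30282376])) 33.71042268196982
[ 546.33319092 -128.23429871] (np.float32(0.06282914), 63.289955139160156, 24.262624740600586) (np.int32(184), array([370.56521739, 261.86413043])) 30.760075731760253
[534.2322998  100.35138702] (np.float32(0.04732907), 43.506168365478516, 25.547224044799805) (np.int32(113), array([263.2920354 , 265.27433628])) 30.828871184920104
[469.81607056 285.73202515] (np.float32(0.52890193), 88.82019805908203, 60.76317596435547) (np.int32(678), array([174.06489676, 288.87020649])) 77.38979452091223
[435.42718506 316.79272461] (np.float32(0.2671839), 41.7598991394043, 28.19878387451172) (np.int32(211), array([159.91469194, 305.87203791])) 94.09084961670794
```

View pics/a3.png

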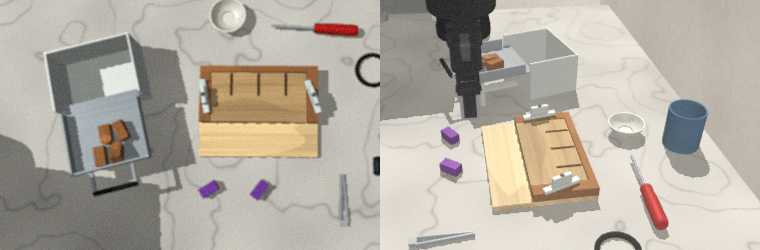

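All four off-cuts are on the tray, at about (100,156), (115,151), (105,133) and (121,130) in the left half: the dropped one landed there. I check heights and go for the handle.

```bash
python3 - <<'E'
from h import *
np.set_printoptions(precision=1,suppress=True)
c=dict(np.load('/tmp/t.npz'));P=cloud(c);H=hsv(c);x,y,z=np.moveaxis(P,-1,0)
m=(H[...,0]<16)&(H[...,1]>100)&(y>200)&(y<400)&(z>87)
q=P[m];r=q-MID;print('z pct',np.percentile(q[:,2],[5,50,95,100]),'tx',np.percentile(r@EX,[1,99]),'ty',np.percentile(r@EY,[1,99]),len(q))
al=.3
p,R=traypose(0,al,0,1,10); sh=-8*EX
open_gripper() if read_state()['finger_gap']<80 else None
for up in(120,60,0):print(up,inverse_kinematics(p+sh+up*EZ,R))
movep(p+sh+[0,0,120],R);say()
movel(p+sh+[0,0,40],max_speed=150);say()
print(movel(p+sh,max_speed=40,guard=8));say('at bar')
c=camera('top');d=camera('side')
cv2.imwrite('pics/a4.png',np.hstack([cv2.convertScaleAbs(cv2.resize(k['image'][a:a+130,b:b+170],None,fx=2.3,fy=2.3),alpha=1.8) for k,a,b in((c,230,90),(d,90,180))]))
E
```

```text
z pct [ 91.5  95.3 109.7 116.8] tx [-61.3  17.2] ty [-46.1  26.6] 846
120 [ 0.1  0.4 -1.2  2.3  0.9  0.7 -1.5]
60 [-0.2  0.4 -0.8  2.3  1.1  0.5 -1.6]
0 [-0.4  0.5 -0.6  2.4  1.4  0.4 -2. ]
t=35.7 gap=85.1 F=[0.6 0.  0.4] pos=[366.7 265.  194.4]
t=36.3 gap=85.2 F=[-0.5 -0.9  0.1] pos=[366.3 265.8 114.8]
False
at bar t=37.5 gap=85.1 F=[ 0.4  0.4 -0. ] pos=[366.2 265.7  74.6]
```

View pics/a4.png

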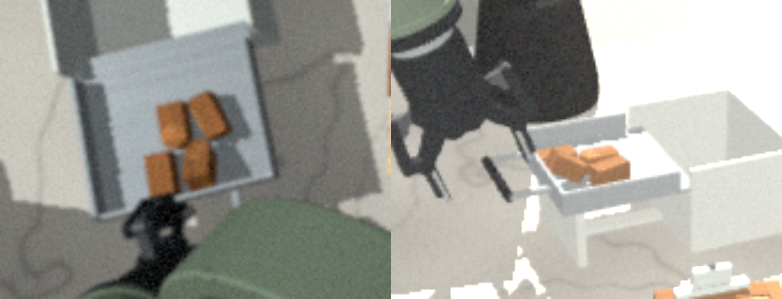

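The fingers straddle the bar without contact: one is in the gap at about (520,150) and the other is in front of the bar. One off-cut leans on another, within the height limit. I clamp and lift in small arc steps.

```bash
python3 - <<'E'
from h import *
clamp();s=say('clamped')
if 7<s['finger_gap']<14:
    al=.3;bad=[]
    R0=s['tool_rot'];h=s['eef_pos']
    nom=traypose(0,al,0,1,10)[0];off=np.asarray(h)-nom;print('offset',off)
    def arc(ths,v):
        for th in ths:
            p,R=traypose(th,al-.6*th,0,1,10)
            try: movel(p+off*(np.array([1,1,1])),R,max_speed=v)
            except PlanningError as e: print(th,e);return
            st=read_state()
            if np.abs(st['ft_force']).max()>30: say('force',th)
        say('arc',th)
    arc(np.arange(.1,.61,.1),60)
E
```

```text
clamped t=38.3 gap=7.7 F=[43.1  7.  15. ] pos=[373.  267.7  77.4]
offset [-0.84489613 -0.10990835  2.97177088]
arc 0.6 t=41.1 gap=7.2 F=[  6.2   7.1 -10.7] pos=[407.  277.  178.2]
```

```bash
cat >> h.py <<'E'
OFF=np.array([-.8,-.1,2.])
def arc(ths,v,al=.3):
    for th in ths:
        p,R=traypose(th,al-.6*th,0,1,10)
        movel(p+OFF,R,max_speed=v)
        st=read_state()
        if np.abs(st['ft_force']).max()>30: say('force',th)
    say('arc',th)
E
python3 - <<'E'
from h import *
arc(np.arange(.7,1.16,.09),60);wait(.8);say()
c=camera('top');d=camera('side')
cv2.imwrite('pics/a5.png',np.hstack([cv2.convertScaleAbs(cv2.resize(k['image'][a:a+150,b:b+170],None,fx=2.3,fy=2.3),alpha=1.8) for k,a,b in((c,175,90),(d,60,210))]))
E
```

```text
arc 1.15 t=43.6 gap=6.9 F=[-9.6 -4.5 20.1] pos=[481.3 297.6 239.3]
t=44.5 gap=6.9 F=[-8.7 -3.7 18.9] pos=[481.2 297.5 239.3]
```

View pics/a5.png

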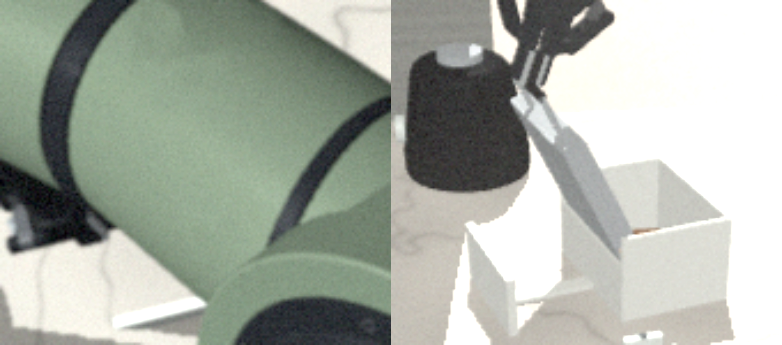

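The side view shows the tray steeply tipped with nothing left on it, and off-cuts in the bin at about (645,232). I lower it and release.

```bash
python3 - <<'E'
from h import *
arc(np.arange(1.05,-.01,-.105),70)
arc([-0.005],20);open_gripper();s=say('open')
p=np.array(s['eef_pos']);movel(p-8*EX,max_speed=60);movel(p-8*EX+100*EZ,max_speed=150);say()
movep([420,-260,300],down(0))
c=camera('top');np.savez('/tmp/t.npz',**c)
P=cloud(c);H=hsv(c);x,y,z=np.moveaxis(P,-1,0)
for nm,m,h in(('off',(H[...,0]<16)&(H[...,1]>100)&(x>250)&(x<760)&(y>160)&(y<480),25),('floor',(z>66)&(z<80)&(x<560)&(y>180)&(y<460)&(x>300),74)):
    for b in blobs(c,m,h,40):print(nm,b[1],b[2:6])
f=(z>66)&(z<80)&(x<540)&(y>220)&(y<400)&(x>430);A=P[f]-HINGE;k=np.linalg.lstsq(np.c_[A@EX,np.ones(len(A))],A[:,2],rcond=None)[0];print('slope',k)
cv2.imwrite('pics/a6.png',cv2.convertScaleAbs(cv2.resize(c['image'][170:370,80:520],None,fx=1.8,fy=1.8),alpha=1.8))
E
```

```text
arc 2.220446049250313e-16 t=49.2 gap=7.1 F=[-6.8  3.5  0.4] pos=[373.9 268.8  77. ]
arc -0.005 t=49.5 gap=7.1 F=[-10.9   2.5   7. ] pos=[373.9 268.8  76.4]
open t=50.2 gap=85.5 F=[-0.1 -0.2 -0.6] pos=[373.  267.7  75.5]
t=51.3 gap=85.4 F=[-0.   0.9 -0.4] pos=[365.3 265.2 175.1]
off [615.94146729 379.98391724] (np.float32(0.002211213), 41.030887603759766, 25.790651321411133, np.int32(150))
off [602.95855713 299.01132202] (np.float32(-0.74238), 39.29554748535156, 26.742849349975586, np.int32(171))
off [595.98669434 338.36663818] (np.float32(0.30029798), 45.28909683227539, 26.73081398010254, np.int32(181))
floor [499.56567383 311.80603027] (np.float32(0.26954162), 170.76687622070312, 161.2554931640625, np.int32(4772))
slope [-1.06423493e-03  2.14803505e+00]
```

View pics/a6.png

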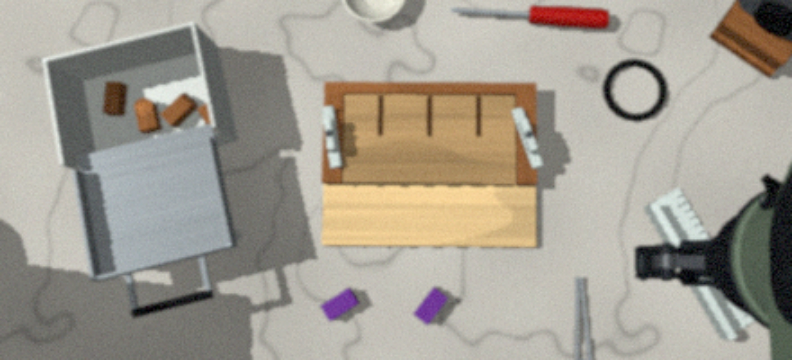

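The bin holds four off-cuts at (114,98), (147,115), (179,108) and (204,112), and the tray is flat. Next the turnbuttons.

```bash
python3 - <<'E'
from h import *
for p,th in(((573.5,-132.2),.377),((570.5,103.3),.176)):
    p=np.r_[p,43.];R=down(th)
    movep(p+[0,0,80],R);movel(p,max_speed=100,guard=15);say('at');clamp();s=say('clamped')
    if not 5<s['finger_gap']<14: print('bad');movel(p+[0,0,80]);break
    for t in np.linspace(th,1.57,6)[1:]:
        movel(np.r_[s['eef_pos'][:2],p[2]],down(t),max_speed=60)
        f=read_state();print(np.round(f['ft_force'],1),np.round(f['torque'],2))
    open_gripper();movel(p+[0,0,100],max_speed=200);say('up')
movep([470,-150,300],down(0))
movep([420,330,300],down(0))
c=camera('top');np.savez('/tmp/t.npz',**c)
P=cloud(c);H=hsv(c);x,y,z=np.moveaxis(P,-1,0)
for nm,m,h in(('wing',(H[...,1]<70)&(z>50)&(z<68)&(x>450)&(x<660)&(y>-180)&(y<140),60),
  ('flange',(y<-180)&(y>-460)&(x<620)&(x>340)&(z>26)&(z<42),34),('edgeall',(y<-210)&(y>-460)&(x<600)&(x>340)&(z>4.5)&(H[...,1]<60),6),
  ('ledge',(y<130)&(y>-160)&(H[...,1]>60)&(z>7)&(z<18)&(x<530)&(x>410),12),
  ('board',(y<120)&(y>-150)&(H[...,0]>=16)&(H[...,0]<25)&(z>22)&(z<35),30)):
    for b in blobs(c,m,h,30):print(nm,b[1],b[2:6])
cv2.imwrite('pics/a7.png',cv2.convertScaleAbs(cv2.resize(c['image'][170:370,80:520],None,fx=1.8,fy=1.8),alpha=1.8))
E
```

```text
at t=55.3 gap=85.5 F=[ 0.4 -0.7  0.4] pos=[ 573.9 -132.2   43.5]
clamped t=56.0 gap=8.6 F=[ 0.5 -1.5  5. ] pos=[ 573.7 -132.6   43.3]
[-0.9 -1.9  6.9] [-0.43  0.15  0.05]
[ 0.6 -3.   5.1] [-0.64 -0.11  0.07]
[ 2.9 -4.1  5.2] [-0.89 -0.46  0.06]
[ 4.5 -5.1  3.6] [-1.16 -0.95  0.07]
[ 6.6 -5.2  1.5] [-1.18 -1.38  0.  ]
up t=59.3 gap=85.3 F=[-0.4  0.1 -0.2] pos=[ 573.3 -132.4  142.9]
at t=61.8 gap=85.3 F=[ 0.5  0.3 -0.2] pos=[570.8 103.5  43.5]
clamped t=62.5 gap=8.4 F=[-3.4  3.9  4.7] pos=[570.4 104.4  43.3]
[-2.3 -1.9  6.7] [-0.57  0.32  0.01]
[-0.5 -3.5  6.5] [-0.88 -0.02  0.04]
[ 1.9 -5.3  6. ] [-1.1  -0.54  0.09]
[ 4.5 -5.6  3.6] [-1.19 -1.16  0.03]
[ 6.8 -5.4  2.4] [-1.14 -1.78  0.02]
up t=66.0 gap=85.4 F=[ 0.1  0.1 -0.9] pos=[570.4 102.9 142.8]
wing [570.32440186 103.72119141] (np.float32(-1.5519234), 40.745567321777344, 10.679597854614258, np.int32(93))
wing [ 573.72583008 -132.79081726] (np.float32(-1.5519317), 40.30315017700195, 12.800989151000977, np.int32(106))
flange [ 420.79464722 -326.24453735] (np.float32(0.5183836), 181.60531616210938, 14.439749717712402, np.int32(490))
edgeall [ 427.74020386 -344.78839111] (np.float32(0.51774895), 187.93026733398438, 56.003334045410156, np.int32(1786))
ledge [480.84326172 -15.58700562] (np.float32(-1.5508217), 263.370849609375, 76.77207946777344, np.int32(4084))
board [574.10601807 -13.4675293 ] (np.float32(-1.5508584), 216.84051513671875, 113.63170623779297, np.int32(4400))
```

View pics/a7.png

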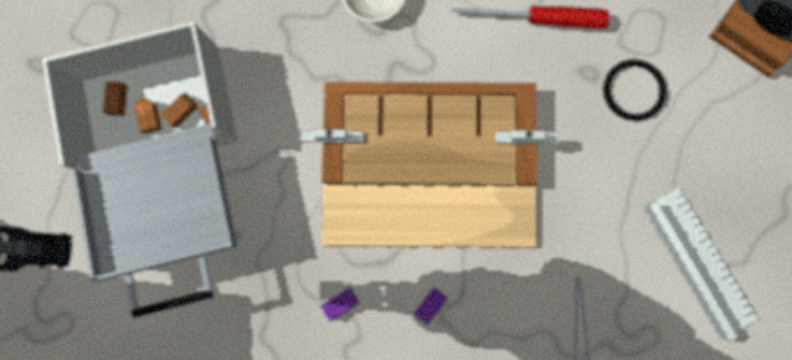

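Both turnbuttons now lie across the board, at (333,135) and (525,136). The straightedge has been knocked and now has its flange at world (421,-326). I pick it up at that spot and lay it.

```bash
cat > lay.py <<'E'
from h import *
p=np.array([420.8,-326.2,18.]);R=down(.518)
movep([420,-200,300],R)
movep(p+[0,0,100],R);movel(p+[0,0,25],max_speed=150);movel(p,max_speed=60,guard=10);say('at');clamp();s=say('clamped')
movel(p+[0,0,80],max_speed=100);s=say('lifted')
if not 5<s['finger_gap']<14: raise SystemExit('bad grip')
Y=.0165;t=down(np.pi/2+Y);q=np.array([465.,-15.,30.5])
movep(q+[0,0,60],t);s=say('over')
if s['finger_gap']<5: raise SystemExit('dropped')
movel(q+[0,0,8],max_speed=80);print(movel(q-[0,0,1.5],max_speed=20,guard=4));s=say('down')
c=camera('side');np.savez('/tmp/s1.npz',**c)
a=np.array(s['eef_pos']);d=np.array([np.cos(Y),np.sin(Y),0])
print(movel(a+14*d,max_speed=12,guard=7));say('pushed')
E
python3 lay.py; python3 - <<'E'
from h import *
c=camera('side')
cv2.imwrite('pics/a8.png',cv2.convertScaleAbs(cv2.resize(c['image'][190:330,230:420],None,fx=4,fy=4),alpha=1.3))
E
```

```text
at t=73.1 gap=85.6 F=[ 0.6 -0.7 -0.8] pos=[ 420.7 -326.1   17.8]
clamped t=73.8 gap=8.5 F=[ 0.3 -2.8  3.5] pos=[ 421.1 -326.6   18.3]
lifted t=74.7 gap=8.2 F=[-0.6 -0.1 -3.3] pos=[ 420.5 -326.    97.5]
over t=75.9 gap=8.3 F=[ 0.  -0.6 -3.7] pos=[465.1 -16.5  90.4]
True
down t=77.2 gap=8.4 F=[ 0.1 -0.8  8.6] pos=[465.2 -15.   30.2]
True
pushed t=77.5 gap=8.4 F=[-1.6 -0.3  9.5] pos=[465.3 -15.1  30.2]
```

View pics/a8.png

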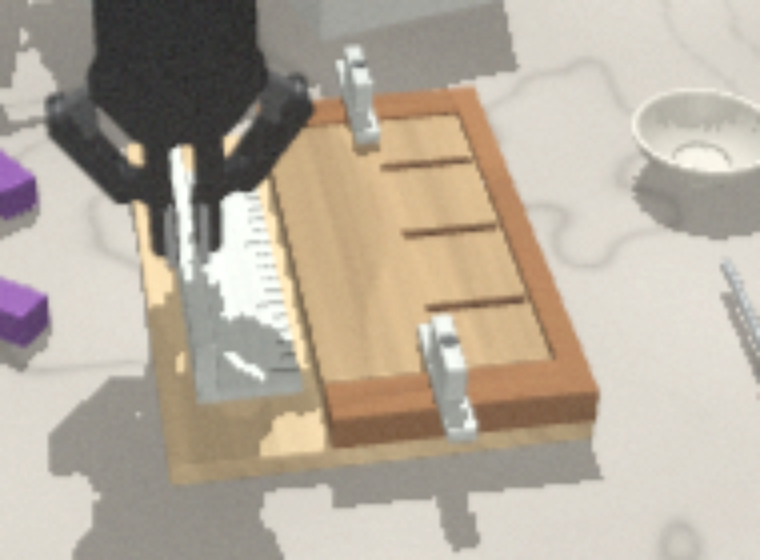

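The straightedge is flat on the ledge and parallel to the board, about 8 mm short. The push guard tripped early on the downward load. I ease off vertically, then push in 1 mm steps.

```bash
python3 - <<'E'
from h import *
Y=.0165;d=np.array([np.cos(Y),np.sin(Y),0])
a=np.array(read_state()['eef_pos'])
a[2]=30.4
for i in range(1,17):
    movel(a+i*d,max_speed=15);f=read_state();F=f['ft_force'];print(i,np.round(F,1),np.round(f['eef_pos'],1))
    if F@d<-6:break
E
```

```text
1 [ 0.8 -0.1 -1.9] [466.3 -15.   30.3]
2 [ 0.5 -0.9 -2.7] [467.2 -15.   30.3]
3 [-0.4 -0.4 -3.1] [468.3 -15.   30.4]
4 [-0.4 -0.7 -3.5] [469.3 -15.   30.4]
5 [-1.3 -0.2 -3.6] [470.3 -14.9  30.4]
6 [-0.6  0.1 -3.8] [471.3 -14.9  30.4]
7 [-0.4  0.3 -3.7] [472.3 -14.9  30.4]
8 [-0.3  0.2 -3.5] [473.2 -15.   30.4]
9 [-3.9 -1.  -2.4] [473.9 -15.   30.3]
10 [-8.6  0.6  3.6] [474.1 -15.   30.3]
```

```bash
python3 - <<'E'
from h import *
a=np.array(read_state()['eef_pos']);movel(a+[0,0,-.6],max_speed=10);say()
open_gripper();movel(a+[0,0,120],max_speed=150);movep([420,330,300],down(np.pi/2+.0165))
c=camera('top');d=camera('side')
P=cloud(c);H=hsv(c);x,y,z=np.moveaxis(P,-1,0)
for nm,m,h in(('flange',(y<100)&(y>-130)&(x<500)&(x>430)&(z>38)&(z<54),46),
  ('straight',(y<110)&(y>-140)&(x<516)&(x>440)&(z>14.5)&(H[...,1]<55),18),
  ('board',(y<120)&(y>-150)&(H[...,0]>=16)&(H[...,0]<25)&(z>22)&(z<35)&(x>510),30)):
    for b in blobs(c,m,h,30):print(nm,b[1],b[2:6])
for u in(275,290,305,320,335,350,362): print(u,H[268:284,u,1])
cv2.imwrite('pics/a9.png',np.hstack([cv2.convertScaleAbs(cv2.resize(k['image'][r:r+h,q:q+w],(400,560*400//400//2+20)),alpha=1.6) for k,r,h,q,w in((c,205,110,250,140),(d,190,140,230,190))]))
E
```

```text
t=80.4 gap=8.6 F=[-6.6  0.5 15.7] pos=[474.1 -15.   30.2]
flange [473.74002075 -15.54493713] (np.float32(-1.550199), 180.44541931152344, 10.47824478149414, np.int32(424))
straight [493.35079956 -14.37689972] (np.float32(-1.5508134), 185.72930908203125, 50.31426239013672, np.int32(1781))
board [573.93249512 -11.50362396] (np.float32(-1.5527241), 216.6041717529297, 113.7635726928711, np.int32(4421))
275 [114 113 107 112 101  98  98  92  96  97  97  94  99  94  97  96]
290 [121 117 112  59  11  14  14  18  19  19  12  15  14  15  12  14]
305 [115 116 113  56   8  12  14  16  15  16  15  10  19  12  18  10]
320 [116 112 119  66  11  14  13  12  11  19  15  15  13  13  13  15]
335 [113 108 123  94   3  19  13  12  17  13  17  15  13  22  13  11]
350 [107 112 114 103  20  14  12  11  15  15  17  11  15  19  13  15]
362 [101 108 109 111 104  97  93  94  97  96  95  96  96 100  93 104]
```

View pics/a9.png

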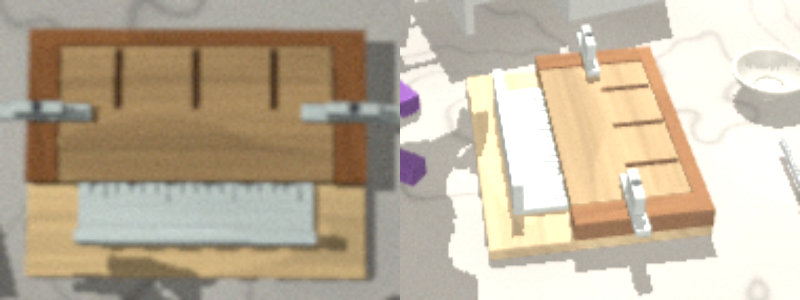

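The blade lies flush along the board's front edge, from (78,184) to (314,184) in the left half. Its angle agrees with the board's to 0.002 rad, and the arm is clear. I hand the job in.

```bash
python3 -c "
from workcell import *
print(finish_job())"
```

```text
the job is handed in; nothing more can be done
None
```

I completed every step and handed the job in; no verdict was returned. All four off-cuts present are in the bin, the tray is flat, both turnbuttons lie across the board, and the straightedge lies flush along the board's front edge.

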